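# Lay the drainage lumps and hold a hardwood cutting through the pot's support ring

### The arm

A 7-joint arm with a two-finger parallel gripper is mounted at the origin on the work surface. World frame = base frame: x ahead of the robot, y to its left, z up, the work surface at z = 0. Lengths are in m, angles in degrees, forces in N, time in s.
With the tool pointing down it reaches from about 0.35 to 0.9 m from the base axis. Payload 7.2 kg.
Tool frame: the origin (TCP) lies on the centre line of the jaws, within the pads' length; the fingertips stand 11 mm ahead of it and the grasp point (between the pads) lies 8 mm behind it; z points along the fingers, y is the direction in which the jaws open and shut (so a half turn about z gives the same grasp; the last joint's range is limited). The gripper opens to 85 mm and grips with 20 to 120 N. Pads are 22 mm wide; open, the fingers measure 114 mm over their backs; the gripper's body (76 mm by 85 mm) begins 54 mm behind the grasp point. The pads swing forward as they close: fully open they stand 13 mm farther back than shut.
Start: joints at [66.738, 23.554, -0.728, 91.456, 0.321, 64.991, -4.71], TCP at [0.207, -0.59, 0.242] pointing down, gripper open.
Joint ranges: [-169.25, 169.25], [-16.82, 113.86], [-84.01, 82.57], [7.8, 145.47], [-59.2, 239.2], [7.22, 106.19], [-163.78, 163.78]. Speed limits (degrees/s): [136.94, 136.94, 172.46, 172.46, 180, 180, 180].

### API

Orientations are given as [roll, pitch, yaw] about the fixed x, y, z axes, in that order (R = Rz(yaw) Ry(pitch) Rx(roll)).
In Python, from bench import status, eyes, workorder gives the robot as it stands.
- The arm moves only by the tool drive_tool, never from a script. Its arguments are lists of equal length, an entry for each row: "offset": the shift along the tool's x, y, z in mm, a list of three; "yaw": the turn about the tool's z in degrees; "grip": the opening, from 0 (shut) to 1 (fully open). In form: {"offset": [[x, y, z], ...], "yaw": [yaw, ...], "grip": [grip, ...]}. A call has 1 to 12 rows; each row is the pose to reach, as a shift and turn from the pose commanded when the call began, along the tool's axes at that moment; what a row does not reach only later rows make up. A row lasts 1/10 s, in which the tool goes at most 50 mm and 8.59 degrees, less where a joint would pass 70% of its speed; a pose out of reach is approached as far as the arm can. A call with a gripper value outside its range is refused whole. The fingers move at their own pace and stop on an object; "squeeze" is the grip in N (left out, the last holds). Time passes only in rows, so rows that repeat a pose let the fingers close. It gives the time, the measured TCP pose, the force and the opening at its end, in the units of the state.
- status.observe(): the state, without advancing time (a new reading comes with each control period).
- eyes.snapshot(name): name is "scene" or "top" or "wrist"; returns a dict with "pixels" (400x640x3 uint8, red, green, blue), "z_map" (400x640 float32, m along the optical axis (not along the pixel's ray), 0 where there is no reading), "fx", "fy", "cx", "cy" (pixels), "R" (3x3) and "t" (3): a world point X has camera coordinates R X + t. Camera axes: x right, y down, z forward; pixel columns grow to the right and rows downward; lengths in m; the calibration is good to about 2 mm. A picture is of the moment at which its call begins.
- workorder.close_job(): hands the job in, once; it reports no verdict.
The state is a dict: "time": time; "q": joint angles; "dq": joint speeds; "tau": joint torques, N m; "tool_pos": TCP position; "eef_rot": TCP orientation; "ft_force": force on the tool from outside, world axes, zero at the start; "torque": the same for the moment, N m; "gripper_width": finger opening in m.
Only numpy, scipy, OpenCV 4.12 (cv2) and the standard library are available. Lean on these libraries where they do the work, as an engineer would, in place of code of your own. Each camera call takes 0.05 s, during which the arm holds its last target. There are 200 camera calls.

### The job

Pot up the hardwood cutting: tip all six lava lumps from the drip tray into the grey pot on the turntable for drainage, and put the tray back down flat on the bench. Then take the tall cutting out of its wooden stand and lower it upright through the pot's support ring, without letting it touch the ring or the pot at any time, until its foot is about 20 mm below the pot's rim. Finish holding it there, still, upright and centred in the ring and clear of the lumps, ready for soil to be filled in round it; leave the pliers, the spatula and the dibber where they are.

Things in the scene. Friction and masses are not known exactly. Their poses are not given: they have to be found in the camera images.
- tray: Grey plastic drip tray, 200 x 120 x 34 mm, about 160 g: smooth floor 4 mm thick, walls on three sides 10 mm thick and 34 mm high, the short end at +x open. Origin: centre of the underside; x along its length to the open end, z up. Inside the closed short wall (its inner face at x = -90 mm) about 45 mm of floor is free of lumps. Lumps slide off at 20 to 29 degrees of tilt.
- lump0: One of six dark lava lumps, irregular, about 27 x 23 x 21 mm, 12 g, at the start lying on the tray. Origin: its centre.
- lump1: One of six dark lava lumps, irregular, about 27 x 23 x 21 mm, 12 g, at the start lying on the tray. Origin: its centre.
- lump2: One of six dark lava lumps, irregular, about 27 x 23 x 21 mm, 12 g, at the start lying on the tray. Origin: its centre.
- lump3: One of six dark lava lumps, irregular, about 27 x 23 x 21 mm, 12 g, at the start lying on the tray. Origin: its centre.
- lump4: One of six dark lava lumps, irregular, about 27 x 23 x 21 mm, 12 g, at the start lying on the tray. Origin: its centre.
- lump5: One of six dark lava lumps, irregular, about 27 x 23 x 21 mm, 12 g, at the start lying on the tray. Origin: its centre.
- pot_rim (a point): Centre of the mouth of the round shallow grey ceramic pot, level with the top of its rim, 92 mm above the bench; z up. The pot is 232 mm across outside at the rim, 218 mm inside, narrowing to about 180 mm at its inner floor 57 mm below the rim. It is fixed on the middle of the turntable and turns with it.
- ring_center (a point): Centre of the bore of the plain steel support ring, on the pot's axis, 35 mm above the rim level. Bore 36 mm, outside 41 mm, 16 mm high (it reaches 8 mm above and below this point); its axis is vertical.
- ring_clip (a point): Foot of the ring's 6 mm wire post, where its clip sits on the pot's rim, 113 mm from the pot's axis. From here the post rises 32 mm to the ring's level and then runs level straight to the ring. Nothing of the support stands higher than the ring.
- pot: The pot with its ring and the disc of the low steel turntable under it (236 mm across), which turn as one, stiffly, with about 0.3 N m of friction; the job does not need them turned. Origin: centre of the pot's underside, 22 mm above the bench; z up, x towards the ring's clip.
- stand: Wooden stand, 140 x 56 x 60 mm high, fixed to the bench. Two upright holes, 15 mm wide and 45 mm deep, at x = -40 and x = +40 mm (y = 0). Origin: centre of the underside; x along its length, z up. One hole holds the cutting, the other the dibber.
- cutting: Hardwood cutting: a straight, round, bare brown stick 14 mm across and 200 mm long, about 35 g, with a few tiny buds. It stands loosely in one hole of the stand, its foot 15 mm above the bench and its upper 155 mm free, and leans there by up to about 1.5 degrees. Origin: centre of its foot (lower end face); z runs along the stick to its top.
- cutting_waist (a point): Point on the cutting's axis 55 mm above its foot: about the part that ends up inside the ring.
- dibber: Short wooden dibber with a knob, 105 mm long, 14 mm shank, knob 26 mm across, standing in the stand's other hole with its top 120 mm above the bench. Not needed. Origin: centre of its lower end.
- jin_pliers: Steel jin pliers, about 180 x 60 x 18 mm, lying on the bench beyond the tray. Not needed. Origin: under its middle.
- spatula: Wooden spatula, about 265 x 52 x 9 mm, lying on the bench beyond the stand. Not needed. Origin: under its middle.
Not all that is in view belongs to the job. What is shaped like the cutting but pink or purple is not meant.

How it is judged (in metres and radians):
On the way, in this order (a step that is already met when the one before it is completed fails the run):
1. all six lumps lie in the pot (horizontal distance between each of lump0, lump1, lump2, lump3, lump4, lump5 and pot_rim below 0.104 m and z of each of lump0, lump1, lump2, lump3, lump4, lump5 in the frame of pot_rim below -0.008 m), for 0.2 s.
2. the cutting's foot has passed down through the ring (horizontal distance between cutting and ring_center below 0.018 m and z of cutting in the frame of ring_center below -0.012 m and contact force between cutting and the fingers above 0.5 N), for 0.2 s.
At the end, for the whole second after the job is handed in: The robot still holds the cutting: its foot 10 to 30 mm below the pot's rim, the part inside the ring within 6 mm of the ring's axis, within 4 degrees of upright, still, touching neither ring, pot nor lumps. All six lumps lie in the pot below its rim. The tray stands flat on the bench (all of step 1 and height (world z) of tray below 0.006 m and angle between tray's own z axis and vertical below 0.06 rad and z of cutting in the frame of pot_rim between -0.03 and -0.01 m and horizontal distance between cutting_waist and ring_center below 0.006 m and angle between cutting's own z axis and vertical below 0.07 rad and linear speed of cutting below 0.02 m/s and contact force between cutting and the fingers above 0.5 N and contact force between cutting and pot below 0.05 N and contact force between cutting and lump0 below 0.05 N and contact force between cutting and lump1 below 0.05 N and contact force between cutting and lump2 below 0.05 N and contact force between cutting and lump3 below 0.05 N and contact force between cutting and lump4 below 0.05 N and contact force between cutting and lump5 below 0.05 N); the arm keeps its last pose, push and grip.
It fails at once if the cutting touched the ring, its support or the pot (contact force between cutting and pot above 0.2 N).
It fails at once if the pair of pliers was moved more than 40 mm (distance of jin_pliers from where it was at the start of the episode above 0.04 m).
It fails at once if the spatula was moved more than 40 mm (distance of spatula from where it was at the start of the episode above 0.04 m).
It fails at once if the dibber was moved more than 40 mm (distance of dibber from where it was at the start of the episode above 0.04 m).
It also fails if it takes over 67 s, if anything falls off the work surface, if the arm or the gripper's body presses on something with over 40 N, if the wrist force passes 120 N, or if a joint passes its speed limit or range.

## Working session

There is one attempt and no reset: what is moved stays moved. The work goes in short steps, Python scripts to look and compute and a tool call to move; the robot and the scene stay as the last step left them, time stands still between calls to the robot, and variables do not carry over. Pictures are saved under pics/ and viewed, about 8 in all and at most 12, crops included, and the job is handed in when it is done.

Besides the shell and the picture viewer there is one more tool, called after "Request:" as name([rows], argument=value, ...), one row to a line, values as JSON. drive_tool: Moves the arm, as the interface text tells. Its arguments: {"type":"object","properties":{"offset":{"type":"array","items":{"type":"array","items":{"type":"number"}}},"yaw":{"type":"array","items":{"type":"number"}},"grip":{"type":"array","items":{"type":"number"}},"squeeze":{"type":"number"}},"required":["offset","yaw","grip"]}

```bash
mkdir -p pics; ls; cat > h.py <<'E'
import numpy as np, cv2, json, pickle
from bench import status, eyes, workorder
from scipy.spatial.transform import Rotation as Ro
def snap(n,f=None):
    s=eyes.snapshot(n); s['R']=np.array(s['R']);s['t']=np.array(s['t'])
    pickle.dump(s,open(f'pics/{f or n}.pkl','wb'))
    cv2.imwrite(f'pics/{f or n}.png',cv2.cvtColor(s['pixels'],cv2.COLOR_RGB2BGR)); return s
def load(f): return pickle.load(open(f'pics/{f}.pkl','rb'))
def cloud(s):
    z=s['z_map'].astype(float); v,u=np.mgrid[:400,:640]
    c=np.stack([(u-s['cx'])/s['fx']*z,(v-s['cy'])/s['fy']*z,z],-1)
    w=(c-s['t'])@s['R']; w[z==0]=np.nan; return w
def ray(s,u,v,zw):
    d=np.array([(u-s['cx'])/s['fx'],(v-s['cy'])/s['fy'],1])@s['R']; o=-s['t']@s['R']
    return o+d*(zw-o[2])/d[2]
def proj(s,X):
    c=s['R']@np.array(X)+s['t']; return c[0]/c[2]*s['fx']+s['cx'],c[1]/c[2]*s['fy']+s['cy']
E
python3 - <<'E'
from h import *
st=status.observe(); print(st)
a=snap('scene');b=snap('top')
for s in(a,b): print(s['fx'],s['cx'],s['cy'],-s['t']@s['R'],s['R'].round(3).tolist())
E
```

```text
pics
{'time': 0.0, 'q': array([66.73813553, 23.60077072, -0.73026239, 91.50516099,  0.3196964 ,
       64.98990821, -4.70868627]), 'dq': array([-0.02008249, -0.05679263,  0.11360481, -0.03138015, -0.01919498,
       -0.06291862,  0.01746735]), 'tau': array([-1.04587789e-04, -6.00626636e+01,  6.81898613e-01, -2.99413115e+01,
        1.37452036e-02,  1.05546121e-02,  3.58682470e-06]), 'tool_pos': array([ 0.20695432, -0.58922426,  0.24143673]), 'eef_rot': array([-1.79906298e+02,  4.84371774e-03,  1.93580074e+01]), 'ft_force': array([ 0.64562785,  0.1346041 , -0.30549987]), 'torque': array([ 0.01611926, -0.05371388, -0.00339814]), 'gripper_width': 0.08507912123577542}
366.76115344750207 317.1204208620226 196.97874944243904 [1.09832545 0.47528692 0.73655122] [[-0.619, 0.785, 0.008], [0.54, 0.433, -0.722], [-0.57, -0.443, -0.692]]
409.32874471290256 309.9642272885235 201.99338172303072 [0.52144546 0.05452865 0.97043816] [[0.003, -0.999, -0.039], [-0.998, -0.001, -0.066], [0.066, 0.039, -0.997]]
```

View pics/top.png

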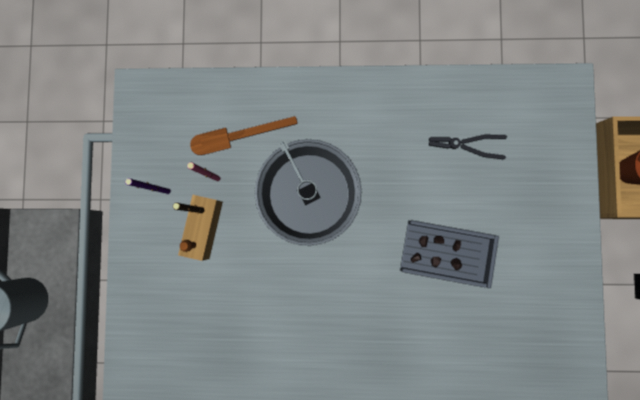

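View pics/scene.png

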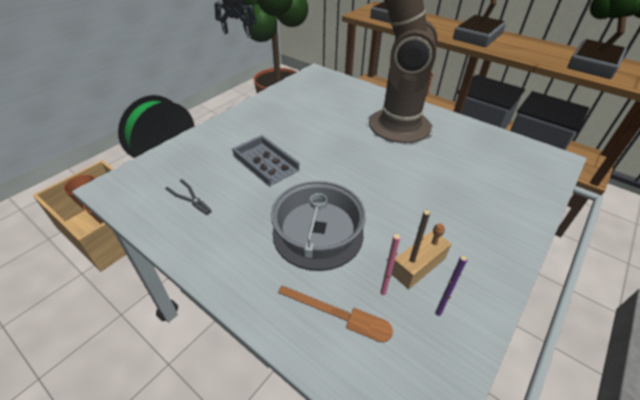

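Brown stick at top view (177,206)→(202,210) stands in the stand. It fits the cutting, whereas the pink stick (190,165) and the purple stick (127,182) are decoys standing free. The tray at (450,254) has its open end on the left, towards the pot. Next I measure and confirm in a crop.

```bash
python3 - <<'E'
from h import *
b=load('top');a=load('scene');W=cloud(b);A=cloud(a)
# pot rim circle
def circ(P):
    M=np.c_[2*P,np.ones(len(P))]; s=np.linalg.lstsq(M,(P**2).sum(1),rcond=None)[0]; return s[:2],np.sqrt(s[2]+s[:2]@s[:2])
c0=ray(b,309,192,.092);print('c0',c0)
for n,w in(('top',W),('scene',A)):
    w=w.reshape(-1,3); w=w[np.isfinite(w).all(1)]
    d=np.hypot(*(w[:,:2]-c0[:2]).T)
    m=(abs(w[:,2]-.091)<.006)&(d>.09)&(d<.14)
    P=w[m,:2]
    for _ in range(4):
        c,r=circ(P); P=P[abs(np.hypot(*(P-c).T)-r)<.006]
    print(n,'rim',c,r,len(P))
    R=w[(w[:,2]>.105)&(w[:,2]<.15)&(d<.05)]
    if len(R): print(' ring pts',len(R),R.mean(0),np.ptp(R,0),R[:,2].max())
# tray
t0=ray(b,450,253,.03)
w=W.reshape(-1,3);w=w[np.isfinite(w).all(1)]
for n,ww in(('top',w),('scene',A.reshape(-1,3))):
    ww=ww[np.isfinite(ww).all(1)]
    d=np.hypot(*(ww[:,:2]-t0[:2]).T); m=(d<.15)&(ww[:,2]>.028)&(ww[:,2]<.042)
    print(n,'tray',cv2.minAreaRect(ww[m,:2].astype(np.float32)*1000),m.sum())
# stand
s0=ray(b,202,228,.06)
d=np.hypot(*(w[:,:2]-s0[:2]).T); m=(d<.09)&(abs(w[:,2]-.06)<.006)
print('stand',cv2.minAreaRect(w[m,:2].astype(np.float32)*1000),m.sum())
for nm,u,v,z in(('cut top',176,206,.215),('cut foot',205,211,.06),('dib',186,246,.12)): print(nm,ray(b,u,v,z))
# cutting points by height
for n,ww in(('top',w),('scene',A.reshape(-1,3))):
    ww=ww[np.isfinite(ww).all(1)]; c=ray(b,176,206,.215)
    for z in(.09,.12,.15,.18,.21):
        m=(np.hypot(*(ww[:,:2]-c[:2]).T)<.03)&(abs(ww[:,2]-z)<.015); print(n,z,m.sum(),ww[m].mean(0).round(4) if m.any() else '')
I=b['pixels'][195:300,380:520]; J=b['pixels'][140:270,110:240]
cr=np.hstack([cv2.resize(I,(560,420),interpolation=2)[:,:520],cv2.resize(J,(280,280),interpolation=2).repeat(1,0)[:280]] ) if 0 else None
K=a['pixels'][190:330,360:500]
out=np.zeros((560,800,3),np.uint8); out[:420,:560]=cv2.resize(I,(560,420),interpolation=2); 
out[:240,560:]=cv2.resize(K,(240,240)); out[250:490,560:]=cv2.resize(J,(240,240))
cv2.imwrite('pics/c1.png',out[:,:,::-1])
E
```

```text
c0 [0.60115171 0.09092845 0.092     ]
top rim [0.60349524 0.09498416] 0.11107168594995732 1266
 ring pts 129 [0.61112195 0.09910862 0.13092388] [0.06040901 0.04181303 0.01934267] 0.13719448128641984
scene rim [0.60554471 0.09673168] 0.1116326769631373 939
 ring pts 196 [0.60787565 0.09716672 0.12892833] [0.06024316 0.04338002 0.0190086 ] 0.13722116988553126
top tray ((468.50396728515625, -224.7154541015625), (199.83062744140625, 119.977294921875), 79.84577941894531) 1025
scene tray ((468.65771484375, -224.8905029296875), (201.98484802246094, 122.20648193359375), 80.2032470703125) 398
stand ((525.7752075195312, 345.1270751953125), (57.1583366394043, 140.16578674316406), 77.63508605957031) 1343
cut top [0.56367884 0.33513563 0.215     ]
cut foot [0.5611611  0.32628808 0.06      ]
dib [0.48515136 0.3470754  0.12      ]
top 0.09 30 [0.5638 0.3316 0.091 ]
top 0.12 31 [0.5645 0.3315 0.1212]
top 0.15 33 [0.5646 0.3312 0.1516]
top 0.18 36 [0.5642 0.3312 0.1802]
top 0.21 68 [0.565  0.3343 0.2106]
scene 0.09 58 [0.5701 0.3382 0.0908]
scene 0.12 61 [0.5703 0.3379 0.1204]
scene 0.15 66 [0.5702 0.3383 0.1501]
scene 0.18 72 [0.5702 0.338  0.1796]
scene 0.21 78 [0.5688 0.3377 0.2083]
```

View pics/c1.png

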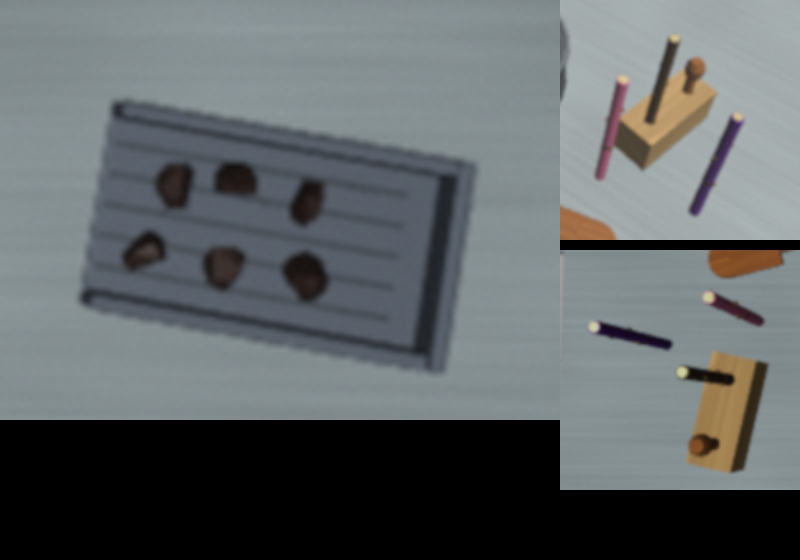

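The crop shows a dark brown stick in the stand's far hole with the dibber in the other hole. The tray's closed wall is on the right, with free floor on that side. My plan is to grip the near long wall beside the closed end, so the tray can pivot about the jaw axis, and tip it over the pot's rim.

```bash
cat >> h.py <<'E'
def to(x,y,z,yaw=None):
    st=status.observe(); R=Ro.from_euler('xyz',st['eef_rot'],degrees=True)
    y0=st['eef_rot'][2]; d=R.inv().apply(np.array([x,y,z])-st['tool_pos'])*1000
    a=0 if yaw is None else -((yaw-y0+180)%360-180)
    print('t',st['time'],'pos',st['tool_pos'].round(4),'rot',st['eef_rot'].round(2),'w',round(st['gripper_width'],4),'f',st['ft_force'].round(1)); print('offset',d.round(1),'yaw',round(a,1))
E
python3 -c "
from h import *
to(.4031,-.2792,.12,80)"
```

```text
t 0.1 pos [ 0.207  -0.5893  0.2415] rot [-1.7991e+02  1.0000e-02  1.9360e+01] w 0.0855 f [-0.8 -0.2  0.1]
offset [ 287.8 -227.3  121.8] yaw -60.6
```

Request:
drive_tool([
  [288,-227,121],
  [288,-227,121],
  [288,-227,121],
  [288,-227,121],
  [288,-227,121],
  [288,-227,121],
  [288,-227,121],
  [288,-227,121],
  [288,-227,121],
  [288,-227,121],
], yaw=[-60.6,-60.6,-60.6,-60.6,-60.6,-60.6,-60.6,-60.6,-60.6,-60.6], grip=[0.45,0.45,0.45,0.45,0.45,0.45,0.45,0.45,0.45,0.45])

```text
time: 1.1
tool_pos: [0.4036, -0.2795, 0.1209]
eef_rot: [-179.9, -0.0, 80.1]
ft_force: [-0.7, -0.8, 0.7]
gripper_width: 0.0387
```

```bash
python3 - <<'E'
from h import *
s=snap('wrist','w1'); to(.4031,-.2792,.022,80)
print(-s['t']@s['R'],s['R'].round(2).tolist())
cv2.imwrite('pics/w1.png',s['pixels'][:,:,::-1])
w=cloud(s).reshape(-1,3); w=w[np.isfinite(w).all(1)]
m=(w[:,2]>.03)&(w[:,2]<.038); P=w[m,:2]
d=np.array([np.cos(np.radians(80)),np.sin(np.radians(80))]); y=np.array([-d[1],d[0]])
# near long wall edges at tray x in -80..-50
c=np.array([.4686,-.2248]); X=(P-c)@d; Y=(P-c)@y
for lo,hi in((-100,-91),(-85,-65),(-65,-45),(-45,0)):
    k=(X>lo/1e3)&(X<hi/1e3)&(Y>0); print(lo,k.sum(), np.percentile(Y[k],[2,50,98]).round(4) if k.any() else '')
k=abs(Y)<.045;print('closed wall',np.percentile(X[k],[2,50,98]) if k.any() else '')
E
```

```text
t 1.15 pos [ 0.4032 -0.2806  0.1212] rot [-1.7996e+02  2.0000e-02  7.9930e+01] w 0.0386 f [-0.  -0.3 -0.1]
offset [ 1.4 -0.3 99.2] yaw -0.1
[ 0.41657423 -0.20412608  0.25218326] [[0.98, -0.17, -0.0], [-0.16, -0.94, 0.3], [-0.05, -0.29, -0.95]]
-100 979 [0.0011 0.0335 0.0584]
-85 412 [0.0501 0.0549 0.0596]
-65 437 [0.0503 0.0549 0.0595]
-45 1094 [0.0504 0.0549 0.0594]
closed wall [-0.10008564 -0.09447314 -0.09117624]
```

View pics/w1.png

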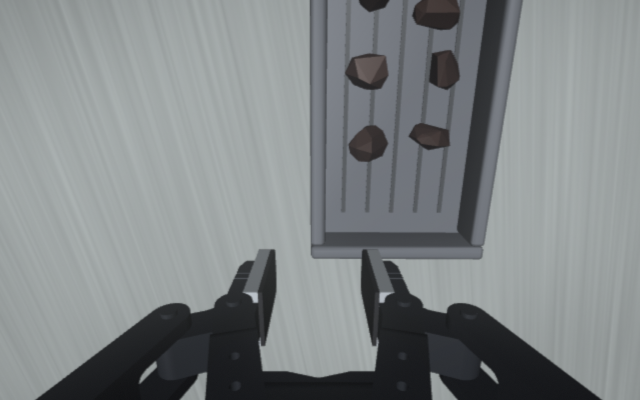

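The wrist view shows the jaws lined up with the near wall (left edge at u≈318), and the nearest lump at (367,143) is clear of them. Descending and closing lightly.

Request:
drive_tool([
  [1,0,50],
  [1,0,85],
  [1,0,98],
  [1,0,98],
  [1,0,98],
  [1,0,98],
  [1,0,98],
  [1,0,98],
  [1,0,98],
], yaw=[0,0,0,0,0,0,0,0,0], grip=[0.45,0.45,0.45,0,0,0,0,0,0], squeeze=20)

```text
time: 2.05
tool_pos: [0.4043, -0.2797, 0.0244]
eef_rot: [179.9, 0.1, 79.9]
ft_force: [-1.7, 0.1, 8.0]
gripper_width: 0.0091
```

Request:
drive_tool([
  [0,0,-5],
  [0,0,-12],
  [0,0,-20],
  [0,0,-28],
  [0,0,-28],
], yaw=[0,0,0,0,0], grip=[0,0,0,0,0])

```text
time: 2.55
tool_pos: [0.4045, -0.2795, 0.0526]
eef_rot: [179.9, 0.1, 79.9]
ft_force: [-0.1, 0.3, -2.4]
gripper_width: 0.0094
```

```bash
cat >> h.py <<'E'
def trayplane(s,c,rad=.1):
    # heights of tray wall tops along tray axis, top 2 mm of each x bin
    W=cloud(s).reshape(-1,3); W=W[np.isfinite(W).all(1)]
    d=np.array([np.cos(np.radians(80)),np.sin(np.radians(80))]); y=np.array([-d[1],d[0]])
    X=(W[:,:2]-c)@d; Y=(W[:,:2]-c)@y
    for lab,ys in(('near',(.048,.062)),('far',(-.064,-.046))):
        o=[]
        for x in np.arange(-.1,.1,.02):
            k=(X>x)&(X<x+.02)&(Y>ys[0])&(Y<ys[1])&(W[:,2]<.2); o.append(round(1000*np.percentile(W[k,2],90),0) if k.sum()>4 else None)
        print(lab,o)
E
python3 - <<'E'
from h import *
to(.4031,-.2792,.022,80)
s=snap('top','t2'); trayplane(s,np.array([.4686,-.2248])); s=snap('scene','s2'); trayplane(s,np.array([.4686,-.2248]))
E
```

```text
t 2.55 pos [ 0.4045 -0.2795  0.0526] rot [1.7989e+02 5.0000e-02 7.9950e+01] w 0.0094 f [-0.1  0.3 -2.4]
offset [ 0.1 -1.5 30.6] yaw -0.1
near [None, np.float64(64.0), np.float64(79.0), np.float64(194.0), np.float64(62.0), np.float64(64.0), np.float64(64.0), np.float64(63.0), np.float64(63.0), np.float64(62.0)]
far [np.float64(63.0), np.float64(63.0), np.float64(63.0), np.float64(63.0), np.float64(63.0), np.float64(63.0), np.float64(62.0), np.float64(63.0), np.float64(62.0), np.float64(62.0)]
near [None, np.float64(87.0), np.float64(146.0), np.float64(195.0), np.float64(62.0), np.float64(62.0), np.float64(62.0), np.float64(61.0), np.float64(61.0), np.float64(60.0)]
far [np.float64(61.0), np.float64(60.0), np.float64(61.0), np.float64(61.0), np.float64(61.0), np.float64(60.0), np.float64(61.0), np.float64(61.0), np.float64(61.0), np.float64(61.0)]
```

The tray lifts rigidly and level: at 20 N the grip holds it. I'll lower it close to the bench and relax the opening in small steps, so that it pivots about the jaws.

Request:
drive_tool([
  [0,0,6],
  [0,0,12],
  [0,0,12],
  [0,0,12],
], yaw=[0,0,0,0], grip=[0,0,0.11,0.11])

```text
time: 3.05
tool_pos: [0.4035, -0.2788, 0.0387]
eef_rot: [-179.9, -0.0, 80.0]
ft_force: [0.0, 0.2, -2.3]
gripper_width: 0.0094
```

```bash
cat > tp.py <<'E'
from h import *
to(.4031,-.2792,.022,80)
s=snap('top','t2'); trayplane(s,np.array([.4686,-.2248]))
E
python3 tp.py
```

```text
t 3.05 pos [ 0.4035 -0.2788  0.0387] rot [-1.7994e+02 -3.0000e-02  7.9960e+01] w 0.0094 f [ 0.   0.2 -2.3]
offset [-0.5 -0.3 16.7] yaw -0.0
near [None, np.float64(53.0), np.float64(65.0), np.float64(197.0), np.float64(49.0), np.float64(50.0), np.float64(49.0), np.float64(49.0), np.float64(49.0), np.float64(48.0)]
far [np.float64(48.0), np.float64(48.0), np.float64(49.0), np.float64(48.0), np.float64(49.0), np.float64(49.0), np.float64(48.0), np.float64(48.0), np.float64(48.0), np.float64(48.0)]
```

Request:
drive_tool([
  [0,0,0],
  [0,0,0],
], yaw=[0,0], grip=[0.116,0.116])

```text
time: 3.3
tool_pos: [0.404, -0.2791, 0.0394]
eef_rot: [180.0, 0.0, 80.0]
ft_force: [0.0, 0.1, -1.8]
gripper_width: 0.0103
```

```bash
python3 tp.py
```

```text
t 3.3 pos [ 0.404  -0.2791  0.0394] rot [179.98   0.    79.96] w 0.0103 f [ 0.   0.1 -1.8]
offset [-0.3 -0.8 17.4] yaw -0.0
near [None, np.float64(54.0), np.float64(65.0), np.float64(194.0), np.float64(45.0), np.float64(43.0), np.float64(42.0), np.float64(40.0), np.float64(38.0), np.float64(37.0)]
far [np.float64(51.0), np.float64(50.0), np.float64(48.0), np.float64(46.0), np.float64(44.0), np.float64(42.0), np.float64(41.0), np.float64(39.0), np.float64(37.0), np.float64(36.0)]
```

Opening to 0.116 lets the tray pivot about the jaws with its open end resting on the bench. I'll lock it again, lift it, and carry it to the pot.

Request:
drive_tool([
  [0,0,0],
  [0,0,0],
], yaw=[0,0], grip=[0,0], squeeze=50)

```text
time: 3.55
tool_pos: [0.4039, -0.2791, 0.0394]
eef_rot: [180.0, 0.0, 80.0]
ft_force: [-0.2, 1.0, -2.2]
gripper_width: 0.0089
```

```bash
python3 -c "
from h import *
to(.5155,-.0914,.15,80)"
```

```text
t 3.55 pos [ 0.4039 -0.2791  0.0394] rot [1.7998e+02 1.0000e-02 7.9950e+01] w 0.0089 f [-0.2  1.  -2.2]
offset [ 204.3   77.2 -110.6] yaw -0.0
```

Request:
drive_tool([
  [0,0,-12],
  [0,0,-35],
  [0,0,-65],
  [10,4,-95],
  [30,11,-111],
  [60,22,-111],
  [90,34,-111],
  [120,45,-111],
  [148,56,-111],
  [174,66,-111],
  [192,73,-111],
  [204,77,-111],
], yaw=[0,0,0,0,0,0,0,0,0,0,0,0], grip=[0,0,0,0,0,0,0,0,0,0,0,0])

```text
time: 4.75
tool_pos: [0.5159, -0.09, 0.1511]
eef_rot: [180.0, -0.0, 80.1]
ft_force: [-1.2, 0.0, -2.9]
gripper_width: 0.009
```

```bash
cat > pv.py <<'E'
from h import *
import sys
to(.5155,-.0914,.124,80)
s=snap('scene','s3'); t=snap('top','t3'); w=snap('wrist','w3')
o=np.vstack([np.hstack([cv2.resize(t['pixels'][120:300,240:480],(400,300)),cv2.resize(s['pixels'][100:310,190:470],(400,300))]),np.hstack([cv2.resize(w['pixels'],(400,250)),np.zeros((250,400,3),np.uint8)])])
cv2.imwrite('pics/%s.png'%sys.argv[1],o[:,:,::-1])
E
python3 pv.py v3
```

```text
t 4.75 pos [ 0.5159 -0.09    0.1511] rot [ 1.7996e+02 -2.0000e-02  8.0060e+01] w 0.009 f [-1.2  0.  -2.9]
offset [-1.5 -0.2 27.1] yaw 0.1
```

View pics/v3.png

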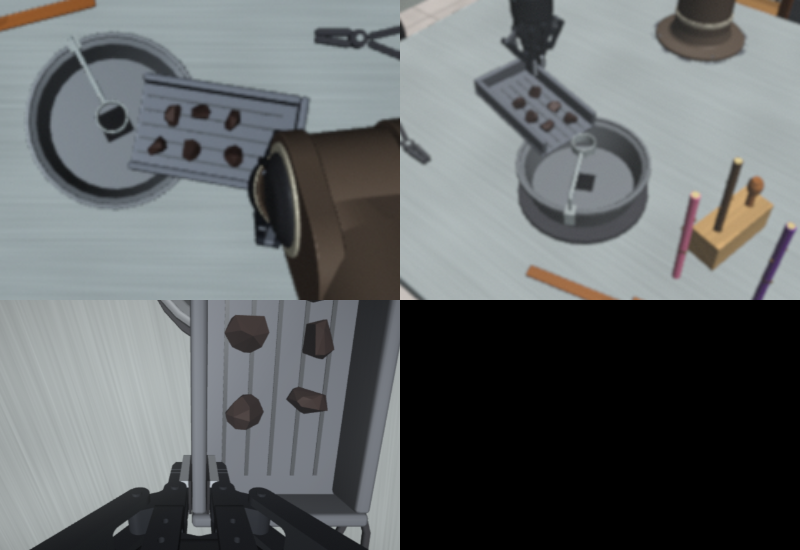

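All six lumps are on the tray. The mouth is over the pot, just short of the ring (crop (112,115)). Lowering onto the rim.

Request:
drive_tool([
  [-1,0,8],
  [-2,0,18],
  [-2,0,24],
  [-2,0,27],
  [-2,0,27],
], yaw=[0,0,0,0,0], grip=[0,0,0,0,0])

```text
time: 5.4
tool_pos: [0.5148, -0.0942, 0.123]
eef_rot: [-180.0, 0.0, 79.9]
ft_force: [-0.9, -1.5, 1.0]
gripper_width: 0.0085
```

Request:
drive_tool([
  [0,0,0],
  [0,0,-2],
  [0,0,-6],
  [0,0,-11],
  [0,0,-16],
  [0,0,-21],
  [0,0,-25],
], yaw=[0,0,0,0,0,0,0], grip=[0.116,0.116,0.116,0.116,0.116,0.116,0.116], squeeze=20)

```text
time: 6.1
tool_pos: [0.5149, -0.0936, 0.1489]
eef_rot: [180.0, 0.0, 80.0]
ft_force: [0.7, -0.8, -1.3]
gripper_width: 0.0097
```

```bash
python3 - <<'E'
from h import *
to(.5155,-.0914,.148,80)
s=snap('top','t4'); st=status.observe()
d=np.array([np.cos(np.radians(80)),np.sin(np.radians(80))]); y=np.array([-d[1],d[0]])
trayplane(s,st['tool_pos'][:2]+.065*d-.0545*y)
E
```

```text
t 6.1 pos [ 0.5149 -0.0936  0.1489] rot [179.98   0.    79.96] w 0.0097 f [ 0.7 -0.8 -1.3]
offset [2.2 0.2 0.9] yaw -0.0
near [None, np.float64(4.0), np.float64(152.0), np.float64(149.0), np.float64(145.0), np.float64(139.0), np.float64(134.0), np.float64(128.0), np.float64(122.0), np.float64(117.0)]
far [np.float64(164.0), np.float64(160.0), np.float64(154.0), np.float64(149.0), np.float64(144.0), np.float64(138.0), np.float64(132.0), np.float64(127.0), np.float64(121.0), np.float64(116.0)]
```

Tilt is 15.5° with no roll, pivoting on the rim. Continuing up to about 33°.

Request:
drive_tool([
  [0,0,-5],
  [2,0,-10],
  [4,0,-15],
  [6,0,-20],
  [8,0,-25],
  [10,0,-30],
  [12,0,-35],
  [14,0,-38],
  [14,0,-40],
  [14,0,-40],
  [14,0,-40],
  [14,0,-40],
], yaw=[0,0,0,0,0,0,0,0,0,0,0,0], grip=[0.116,0.116,0.116,0.116,0.116,0.116,0.116,0.116,0.116,0.116,0.116,0.116])

```text
time: 7.35
tool_pos: [0.5172, -0.08, 0.1882]
eef_rot: [-180.0, 0.0, 79.9]
ft_force: [-0.7, 0.6, -0.8]
gripper_width: 0.0097
```

```bash
python3 - <<'E'
from h import *
st=status.observe()
d=np.array([np.cos(np.radians(80)),np.sin(np.radians(80))]); y=np.array([-d[1],d[0]])
s=snap('top','t4');trayplane(s,st['tool_pos'][:2]+.065*d-.0545*y)
E
python3 pv.py v4
```

```text
near [None, np.float64(2.0), np.float64(181.0), np.float64(179.0), np.float64(165.0), np.float64(152.0), np.float64(139.0), np.float64(125.0), np.float64(112.0), np.float64(37.0)]
far [np.float64(199.0), np.float64(198.0), np.float64(190.0), np.float64(177.0), np.float64(163.0), np.float64(150.0), np.float64(138.0), np.float64(124.0), np.float64(112.0), np.float64(39.0)]
t 7.4 pos [ 0.5173 -0.08    0.1882] rot [-179.99    0.     79.94] w 0.01 f [ 0.   0.1 -0.9]
offset [-11.6   0.3  64.2] yaw -0.1
```

View pics/v4.png

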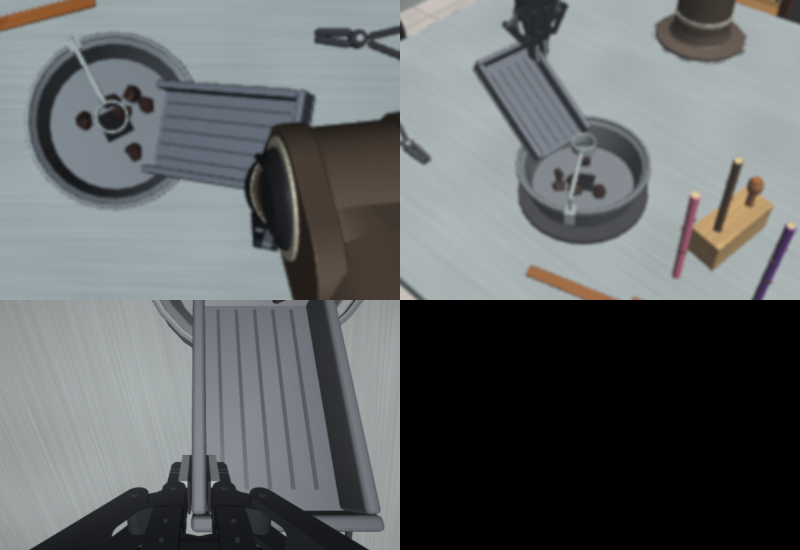

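All six lumps have slid off and the tray is empty, tilted 33.5°. Relocking, lifting clear, and returning to the bench.

Request:
drive_tool([
  [0,0,0],
  [0,0,-8],
  [0,0,-30],
  [0,0,-60],
  [-30,-10,-70],
  [-70,-30,-70],
  [-110,-50,-60],
  [-150,-66,-20],
  [-172,-76,25],
  [-172,-76,58],
  [-172,-76,70],
  [-172,-76,74],
], yaw=[0,0,0,0,0,0,0,0,0,0,0,0], grip=[0,0,0,0,0,0,0,0,0,0,0,0], squeeze=50)

```text
time: 8.75
tool_pos: [0.4124, -0.2353, 0.1139]
eef_rot: [-179.9, -0.1, 80.0]
ft_force: [-0.2, 0.6, 0.8]
gripper_width: 0.0089
```

```bash
python3 - <<'E'
from h import *
st=status.observe(); to(.404,-.279,.0235,80)
d=np.array([np.cos(np.radians(80)),np.sin(np.radians(80))]); y=np.array([-d[1],d[0]])
s=snap('top','t5');trayplane(s,st['tool_pos'][:2]+.065*d-.0545*y)
E
```

```text
t 8.75 pos [ 0.4124 -0.2353  0.1139] rot [-1.799e+02 -6.000e-02  7.998e+01] w 0.0089 f [-0.2  0.6  0.8]
offset [-44.6  -0.5  90.3] yaw -0.0
near [None, np.float64(124.0), np.float64(139.0), np.float64(105.0), np.float64(91.0), np.float64(77.0), np.float64(64.0), np.float64(51.0), np.float64(38.0), np.float64(2.0)]
far [np.float64(136.0), np.float64(129.0), np.float64(116.0), np.float64(104.0), np.float64(91.0), np.float64(78.0), np.float64(64.0), np.float64(50.0), np.float64(37.0), np.float64(1.0)]
```

Request:
drive_tool([
  [0,0,4],
  [0,0,8],
  [-7,0,17],
  [-15,0,26],
  [-23,0,38],
  [-30,0,50],
  [-34,0,60],
  [-37,0,69],
  [-40,0,78],
  [-42,0,86],
  [-43,0,90],
  [-43,0,90],
], yaw=[0,0,0,0,0,0,0,0,0,0,0,0], grip=[0.116,0.116,0.116,0.116,0.116,0.116,0.116,0.116,0.116,0.116,0.116,0.116], squeeze=20)

```text
time: 10.0
tool_pos: [0.4049, -0.2781, 0.0239]
eef_rot: [-180.0, -0.0, 80.0]
ft_force: [-0.0, -0.1, -1.0]
gripper_width: 0.0099
```

```bash
python3 - <<'E'
from h import *
st=status.observe(); to(.404,-.279,.022,80)
d=np.array([np.cos(np.radians(80)),np.sin(np.radians(80))]); y=np.array([-d[1],d[0]])
s=snap('top','t5');trayplane(s,st['tool_pos'][:2]+.065*d-.0545*y)
E
```

```text
t 10.0 pos [ 0.4049 -0.2781  0.0239] rot [-1.7997e+02 -1.0000e-02  7.9970e+01] w 0.0099 f [-0.  -0.1 -1. ]
offset [-1.  -0.7  1.9] yaw -0.0
near [None, np.float64(36.0), np.float64(47.0), np.float64(184.0), np.float64(36.0), np.float64(35.0), np.float64(35.0), np.float64(36.0), np.float64(35.0), np.float64(35.0)]
far [np.float64(35.0), np.float64(36.0), np.float64(34.0), np.float64(35.0), np.float64(35.0), np.float64(34.0), np.float64(35.0), np.float64(35.0), np.float64(35.0), np.float64(35.0)]
```

The tray is flat on the bench (wall tops all 34–36 mm). Releasing and heading up and over to the cutting.

Request:
drive_tool([
  [0,0,0],
  [0,0,0],
  [0,0,-10],
  [0,0,-40],
  [0,0,-90],
  [20,2,-135],
  [60,6,-165],
  [105,10,-190],
  [150,14,-215],
  [195,17,-236],
  [245,21,-236],
  [295,25,-236],
], yaw=[0,0,0,0,0,-4,-12,-20,-28,-36,-44,-52], grip=[0.3,0.3,0.3,0.4,0.45,0.45,0.45,0.45,0.45,0.45,0.45,0.45])

```text
time: 11.25
tool_pos: [0.4806, 0.0065, 0.2624]
eef_rot: [179.9, 0.2, 132.2]
ft_force: [1.3, -0.1, -0.1]
gripper_width: 0.0386
```

```bash
python3 - <<'E'
from h import *
to(.567,.335,.265,167.6); print(status.observe()['q'].round(1))
b=load('top');a=load('scene')
cols={}
for n,s in(('top',b),('scene',a)):
    hsv=cv2.cvtColor(s['pixels'],cv2.COLOR_RGB2HSV); W=cloud(s)
    m=(hsv[...,0]>120)&(hsv[...,0]<176)&(hsv[...,1]>70)&np.isfinite(W).all(-1)&(W[...,2]>.02)&(W[...,2]<.3)&(W[...,0]<.8)&(W[...,0]>.4)
    k,l,st,c=cv2.connectedComponentsWithStats(m.astype(np.uint8))
    for i in range(1,k):
        if st[i,4]>20: p=W[l==i]; print(n,c[i].round(),p.mean(0).round(3),p[:,2].max().round(3))
E
```

```text
t 11.25 pos [0.4806 0.0065 0.2624] rot [179.91   0.19 132.24] w 0.0386 f [ 1.3 -0.1 -0.1]
offset [185.1 284.8  -2.8] yaw -35.4
[ 28.2  12.  -39.9 107.4   8.7  63.4  27.3]
top [204. 172.] [0.641 0.311 0.118] 0.194
top [148. 186.] [0.611 0.431 0.118] 0.197
scene [390. 263.] [0.65  0.319 0.117] 0.199
scene [452. 284.] [0.62  0.438 0.118] 0.198
```

Request:
drive_tool([
  [25,38,-3],
  [50,77,-3],
  [75,115,-3],
  [100,154,-3],
  [125,192,-3],
  [148,228,-3],
  [168,258,-3],
  [180,277,-3],
  [185,285,-3],
  [185,285,-3],
], yaw=[-6,-12,-18,-24,-30,-35,-35.4,-35.4,-35.4,-35.4], grip=[0.45,0.45,0.45,0.45,0.45,0.45,0.45,0.45,0.45,0.45])

```text
time: 12.25
tool_pos: [0.568, 0.3337, 0.2636]
eef_rot: [180.0, -0.0, 167.4]
ft_force: [0.3, 0.1, 0.1]
gripper_width: 0.0384
```

```bash
python3 - <<'E'
from h import *
to(.567,.335,.165,167.6); print(status.observe()['q'].round(1))
w=snap('wrist','w6'); s=snap('scene','s6')
for n,z in(('w6',.215),): 
    st=status.observe(); print('tcp proj',proj(w,st['tool_pos']),'est top proj',proj(w,[.567,.335,.215]),'waist',proj(w,[.567,.335,.09]))
o=np.hstack([cv2.resize(w['pixels'],(480,300)),cv2.resize(s['pixels'][120:320,340:540],(300,300))])
cv2.imwrite('pics/v6.png',o[:,:,::-1])
for nm,q in(('w',w),('s',s)):
  W=cloud(q).reshape(-1,3); W=W[np.isfinite(W).all(1)]
  for z in(.08,.1,.12,.15,.18,.2,.212):
    m=(np.hypot(*(W[:,:2]-[.567,.335]).T)<.02)&(abs(W[:,2]-z)<.006)
    if m.sum()>3: print(nm,z,m.sum(),W[m].mean(0).round(4), np.ptp(W[m],0).round(3))
E
```

```text
t 12.25 pos [0.568  0.3337 0.2636] rot [ 1.7999e+02 -2.0000e-02  1.6745e+02] w 0.0384 f [0.3 0.1 0.1]
offset [ 1.2  1.  98.6] yaw -0.2
[ -5.   33.2 -46.5  82.5  24.3  74.6  24.3]
tcp proj (np.float64(313.38596674996325), np.float64(281.5580017913314)) est top proj (np.float64(320.04937349722405), np.float64(232.15645019619953)) waist (np.float64(319.3144611170878), np.float64(177.9418692939828))
w 0.08 27 [0.5597 0.3381 0.0796] [0.006 0.013 0.011]
w 0.1 47 [0.5596 0.3365 0.1001] [0.007 0.012 0.011]
w 0.12 56 [0.5596 0.3367 0.1203] [0.006 0.013 0.012]
w 0.15 77 [0.5596 0.3365 0.15  ] [0.008 0.012 0.012]
w 0.18 108 [0.5596 0.3366 0.18  ] [0.008 0.014 0.012]
w 0.2 145 [0.5596 0.3366 0.2003] [0.008 0.014 0.012]
w 0.212 535 [0.5633 0.3356 0.2139] [0.014 0.014 0.011]
s 0.08 22 [0.5702 0.3382 0.0798] [0.007 0.014 0.01 ]
s 0.1 25 [0.5702 0.3385 0.1   ] [0.01  0.013 0.012]
s 0.12 26 [0.5706 0.3371 0.12  ] [0.009 0.013 0.012]
s 0.15 28 [0.5704 0.3382 0.1498] [0.007 0.013 0.012]
s 0.18 28 [0.5702 0.3378 0.1798] [0.007 0.013 0.011]
s 0.2 30 [0.5703 0.3381 0.1998] [0.008 0.013 0.011]
s 0.212 50 [0.5681 0.3374 0.2129] [0.013 0.014 0.011]
```

View pics/v6.png

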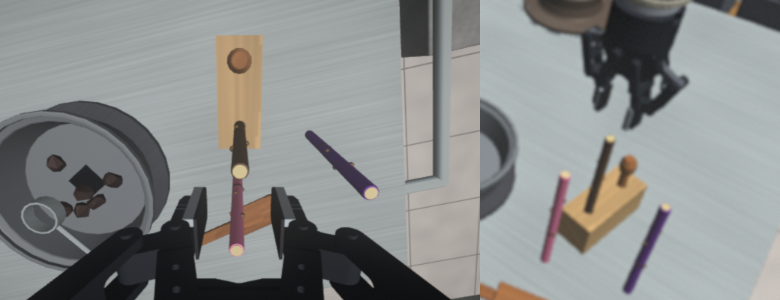

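The wrist crop shows the brown cutting with its pale top at (239,171). The pink stick (236,250) and purple stick (370,193) are clear of the jaws. All six lumps lie in the pot around (56–113,162–210). The wrist and scene depth agree on the axis at (0.565, 0.3366), standing vertical.

Request:
drive_tool([
  [3.5,2,0],
  [3.5,2,30],
  [3.5,2,65],
  [3.5,2,90],
  [3.5,2,98.5],
  [3.5,2,98.5],
  [3.5,2,98.5],
  [3.5,2,98.5],
  [3.5,2,98.5],
  [3.5,2,98.5],
], yaw=[0,0,0,0,0,0,0,0,0,0], grip=[0.45,0.45,0.45,0.45,0.45,0.45,0,0,0,0], squeeze=30)

```text
time: 13.35
tool_pos: [0.5662, 0.3359, 0.1667]
eef_rot: [179.9, 0.1, 167.3]
ft_force: [0.5, -1.6, 6.8]
gripper_width: 0.0132
```

Request:
drive_tool([
  [0,0,0],
  [0,0,-3],
  [0,0,-8],
  [0,0,-15],
  [0,0,-25],
  [0,0,-40],
  [0,0,-58],
  [0,0,-60],
  [0,0,-60],
], yaw=[0,0,0,0,0,0,0,0,0], grip=[0,0,0,0,0,0,0,0,0])

```text
time: 14.25
tool_pos: [0.5656, 0.336, 0.2258]
eef_rot: [179.9, 0.1, 167.4]
ft_force: [0.1, -0.3, -1.3]
gripper_width: 0.013
```

```bash
cat > cut.py <<'E'
from h import *
import sys
a=load('scene')
def axis(s,guess,r=.03,zlo=.07,zhi=.21,rad=.0058):
    W=cloud(s).reshape(-1,3); W=W[np.isfinite(W).all(1)]
    cam=-s['t']@s['R']; o=[]
    for z in np.arange(zlo,zhi,.01):
        m=(np.hypot(*(W[:,:2]-guess).T)<r)&(abs(W[:,2]-z)<.005)
        if m.sum()>6:
            p=np.median(W[m],0); d=p[:2]-cam[:2]; d/=np.linalg.norm(d); o.append([*(p[:2]+rad*d),z])
    o=np.array(o); 
    if len(o)>3:
        f=np.polyfit(o[:,2],o[:,:2],1); return o,f
    return o,None
E
python3 - <<'E'
from cut import *
to(.6045,.096,.27,167.6); st=status.observe()
for n in('scene','top'):
    s=snap(n,n+'7'); o,f=axis(s,st['tool_pos'][:2],zhi=.20)
    print(n,len(o)); 
    if f is not None: print('slope deg',np.degrees(f[0]).round(2),'at tcp z',(f[0]*st['tool_pos'][2]+f[1]).round(4),'z range',o[0,2],o[-1,2])
    W=cloud(s).reshape(-1,3); m=(np.hypot(*(W[:,:2]-st['tool_pos'][:2]).T)<.02); print('zhist',np.histogram(W[m,2],np.arange(.05,.3,.01))[0])
E
```

```text
t 14.25 pos [0.5656 0.336  0.2258] rot [1.7994e+02 6.0000e-02 1.6736e+02] w 0.013 f [ 0.1 -0.3 -1.3]
offset [ -90.5 -225.6  -44.4] yaw -0.2
scene 12
slope deg [0.16 0.01] at tcp z [0.565  0.3378] z range 0.08 0.18999999999999995
zhist [81 80 12 16 17 21 20 19 23 23 22 23 24 27 24 26 29 63 69 70 53 86 42 31]
top 5
slope deg [-0.66 -0.94] at tcp z [0.5622 0.3349] z range 0.08 0.11999999999999998
zhist [92 84  6  9 10  8  8  8  2  0  0  0  0  0  0  0  0  1  6  1  1  0  0  2]
```

The cutting is held upright (lean about 0.2°). I measure the ring and rim centre next, then move above it.

```bash
python3 - <<'E'
from h import *
from scipy.optimize import least_squares
g=np.array([.6045,.096])
for f in('top','scene','scene7','top7','w6'):
    s=load(f) ;W=cloud(s).reshape(-1,3); W=W[np.isfinite(W).all(1)]
    m=(np.hypot(*(W[:,:2]-g).T)<.032)&(W[:,2]>.117)&(W[:,2]<.14); P=W[m]
    r=least_squares(lambda c:np.hypot(*(P[:,:2]-c).T)-.0192,g,loss='soft_l1',f_scale=.001)
    dd=np.hypot(*(W[:,:2]-g).T); k=(abs(W[:,2]-.092)<.0025)&(dd>.1)&(dd<.125); Q=W[k,:2]
    q=least_squares(lambda c:np.hypot(*(Q-c).T)-.1125,g,loss='soft_l1',f_scale=.002)
    print(f,'ring',len(P),r.x.round(4),r.cost,'zmax',np.percentile(P[:,2],98).round(4),'rim',len(Q),q.x.round(4))
to(.6045,.0965,.32,167.6)
E
```

```text
top ring 114 [0.6035 0.0951] 0.00015579036328357008 zmax 0.1367 rim 876 [0.6035 0.095 ]
scene ring 184 [0.6048 0.0958] 0.0001292807145949249 zmax 0.1362 rim 646 [0.6049 0.0961]
scene7 ring 183 [0.6048 0.0958] 0.00011987866813087077 zmax 0.1362 rim 637 [0.6049 0.096 ]
top7 ring 113 [0.6035 0.095 ] 0.00014189986273730693 zmax 0.1374 rim 859 [0.6035 0.0951]
w6 ring 1834 [0.6033 0.0951] 0.001247296399397682 zmax 0.1354 rim 2901 [0.6034 0.0946]
t 14.35 pos [0.5653 0.3353 0.2242] rot [-1.7996e+02 -2.0000e-02  1.6736e+02] w 0.0131 f [ 0.   0.7 -0.6]
offset [ -90.5 -224.5  -95.6] yaw -0.2
```

Request:
drive_tool([
  [0,0,-20],
  [0,0,-50],
  [0,0,-80],
  [-8,-20,-96],
  [-20,-50,-96],
  [-36,-90,-96],
  [-52,-130,-96],
  [-66,-165,-96],
  [-78,-194,-96],
  [-86,-214,-96],
  [-90,-224,-96],
  [-91,-226,-96],
], yaw=[0,0,0,0,0,0,0,0,0,0,0,0], grip=[0,0,0,0,0,0,0,0,0,0,0,0])

```text
time: 15.55
tool_pos: [0.6049, 0.0938, 0.32]
eef_rot: [-180.0, -0.1, 167.2]
ft_force: [0.5, -0.1, -0.8]
gripper_width: 0.0134
```

Request:
drive_tool([
  [0,0,0],
  [0,0,0],
], yaw=[0,0], grip=[0,0])

```text
time: 15.75
tool_pos: [0.6044, 0.097, 0.3208]
eef_rot: [180.0, -0.0, 167.5]
ft_force: [-0.0, -0.0, -0.6]
gripper_width: 0.0132
```

```bash
cat > ab.py <<'E'
from cut import *
from scipy.optimize import least_squares
import sys
def run(tag,zlo,zhi):
    st=status.observe(); to(.604,.0953,.22,167.6); print(st['q'].round(1))
    g=np.array([.604,.0953]); T=st['tool_pos']
    for n in('scene','top','wrist'):
        s=snap(n,n+tag); o,f=axis(s,T[:2],.016,zlo,zhi)
        W=cloud(s).reshape(-1,3); W=W[np.isfinite(W).all(1)]
        dd=np.hypot(*(W[:,:2]-g).T); k=(abs(W[:,2]-.092)<.0025)&(dd>.1)&(dd<.125); Q=W[k,:2]
        q=least_squares(lambda c:np.hypot(*(Q-c).T)-.1125,g,loss='soft_l1',f_scale=.002).x
        print(n,'rim',len(Q),q.round(4))
        if f is not None:
            zf=T[2]-.1513; print('  n',len(o),o[0,2].round(3),o[-1,2].round(3),'slope deg',np.degrees(f[0]).round(2),'foot rel',((f[0]*zf+f[1]-q)*1000).round(1),'waist rel',((f[0]*(zf+.055)+f[1]-q)*1000).round(1))
if __name__=='__main__': run(sys.argv[1],float(sys.argv[2]),float(sys.argv[3]))
E
python3 ab.py 8 .175 .29
python3 - <<'E'
from h import *
s=load('scene8');w=load('wrist8')
o=np.hstack([cv2.resize(w['pixels'],(480,300)),cv2.resize(s['pixels'][90:250,250:400],(300,300),interpolation=2)])
cv2.imwrite('pics/v8.png',o[:,:,::-1])
E
```

```text
t 15.75 pos [0.6044 0.097  0.3208] rot [ 1.7996e+02 -2.0000e-02  1.6749e+02] w 0.0132 f [-0.  -0.  -0.6]
offset [-1.000e-01 -1.900e+00  1.008e+02] yaw -0.1
[ 19.1  26.  -47.3  84.8  19.2  77.6  48.1]
scene rim 626 [0.6048 0.096 ]
  n 12 0.175 0.285 slope deg [ 0.45 -0.25] foot rel [-1.6  3.9] waist rel [-1.1  3.6]
top rim 0 [0.604  0.0953]
wrist rim 3807 [0.6037 0.0938]
  n 12 0.175 0.285 slope deg [0.02 0.05] foot rel [-0.8  3.5] waist rel [-0.8  3.5]
```

View pics/v8.png

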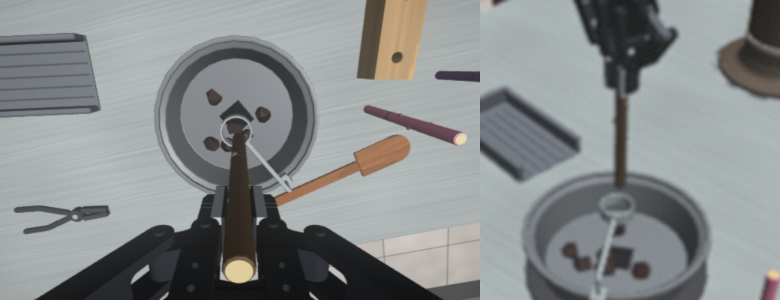

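The picture shows the stick just above the ring with the post behind it. The scene and wrist views agree it sits about (-1,+3.6) mm from the ring axis. Correcting.

Request:
drive_tool([
  [-1.8,-3.4,0],
  [-1.8,-3.4,0],
  [-1.8,-3.4,0],
  [-1.8,-3.4,0],
], yaw=[0,0,0,0], grip=[0,0,0,0])

```text
time: 16.3
tool_pos: [0.6058, 0.0915, 0.3208]
eef_rot: [180.0, 0.0, 167.4]
ft_force: [0.4, 0.0, -0.7]
gripper_width: 0.013
```

```bash
python3 ab.py 9 .178 .29; python3 - <<'E'
from h import *
T=status.observe()['tool_pos']
for f in('scene9','wrist9'):
    W=cloud(load(f)).reshape(-1,3); m=(np.hypot(*(W[:,:2]-T[:2]).T)<.013)&(W[:,2]>.142)&(W[:,2]<.2); print(f,np.sort(W[m,2])[:8].round(4))
E
```

```text
t 16.3 pos [0.6058 0.0915 0.3208] rot [180.     0.   167.35] w 0.013 f [ 0.4  0.  -0.7]
offset [  2.6   3.3 100.8] yaw -0.2
[ 19.5  26.1 -47.2  84.7  19.3  77.6  48.5]
scene rim 613 [0.6047 0.096 ]
  n 12 0.178 0.288 slope deg [0.14 0.19] foot rel [ 0.6 -2.8] waist rel [ 0.7 -2.6]
top rim 0 [0.604  0.0953]
wrist rim 3845 [0.6037 0.0938]
  n 12 0.178 0.288 slope deg [ 0.08 -0.05] foot rel [ 0.5 -1.7] waist rel [ 0.5 -1.7]
scene9 [0.1686 0.1689 0.1711 0.1723 0.1727 0.1732 0.1733 0.1734]
wrist9 [0.1701 0.1704 0.1706 0.1709 0.171  0.1712 0.1714 0.1717]
```

Request:
drive_tool([
  [1,2,0],
  [1,2,0],
  [1,2,0],
  [1,2,0],
  [1,2,0],
  [1,2,0],
  [1,2,0],
  [1,2,0],
], yaw=[0,0,0,0,0,0,0,0], grip=[0,0,0,0,0,0,0,0])

```text
time: 17.25
tool_pos: [0.6053, 0.0936, 0.3208]
eef_rot: [-180.0, -0.0, 167.4]
ft_force: [0.1, 0.3, -0.7]
gripper_width: 0.0132
```

```bash
python3 ab.py 10 .178 .29;python3 ab.py 10 .178 .29
```

```text
t 17.25 pos [0.6053 0.0936 0.3208] rot [-180.     -0.    167.35] w 0.0132 f [ 0.1  0.3 -0.7]
offset [  1.6   1.4 100.8] yaw -0.2
[ 19.3  26.  -47.2  84.7  19.3  77.6  48.2]
scene rim 604 [0.6047 0.0959]
  n 12 0.178 0.288 slope deg [-0.21 -0.09] foot rel [ 0.4 -0.1] waist rel [ 0.2 -0.2]
top rim 0 [0.604  0.0953]
wrist rim 3830 [0.6037 0.0938]
  n 12 0.178 0.288 slope deg [ 0.  -0.1] foot rel [0.1 0.5] waist rel [0.1 0.4]
t 17.4 pos [0.6053 0.0936 0.3208] rot [-180.      0.    167.36] w 0.0126 f [-0.2 -0.2 -0.8]
offset [  1.6   1.4 100.8] yaw -0.2
[ 19.3  26.  -47.2  84.7  19.3  77.6  48.2]
scene rim 610 [0.6048 0.0959]
  n 12 0.178 0.288 slope deg [0.29 0.07] foot rel [-0.4 -0.3] waist rel [-0.1 -0.2]
top rim 0 [0.604  0.0953]
wrist rim 3846 [0.6037 0.0938]
  n 12 0.178 0.288 slope deg [ 0.01 -0.08] foot rel [0.  0.4] waist rel [0.  0.4]
```

Centred within 0.5 mm. Lowering in two stages.

Request:
drive_tool([
  [0,0,4],
  [0,0,9],
  [0,0,14],
  [0,0,19],
  [0,0,24],
  [0,0,29],
  [0,0,34],
  [0,0,38],
  [0,0,40],
  [0,0,40],
  [0,0,40],
], yaw=[0,0,0,0,0,0,0,0,0,0,0], grip=[0,0,0,0,0,0,0,0,0,0,0])

```text
time: 18.65
tool_pos: [0.6054, 0.0936, 0.2809]
eef_rot: [180.0, 0.0, 167.4]
ft_force: [-0.5, 0.4, -0.7]
gripper_width: 0.0132
```

```bash
python3 ab.py 11 .15 .25
```

```text
t 18.65 pos [0.6054 0.0936 0.2809] rot [1.7999e+02 1.0000e-02 1.6735e+02] w 0.0132 f [-0.5  0.4 -0.7]
offset [ 1.7  1.3 60.9] yaw -0.2
[ 19.1  27.5 -46.6  88.1  20.5  73.2  47.1]
scene rim 614 [0.6048 0.0959]
  n 10 0.15 0.24 slope deg [ 0.15 -0.63] foot rel [-0.2  0.4] waist rel [-0.  -0.2]
top rim 0 [0.604  0.0953]
wrist rim 4598 [0.6037 0.0938]
  n 10 0.15 0.24 slope deg [-0.03 -0.16] foot rel [0.1 0.7] waist rel [0.1 0.5]
```

Still centred. Lowering another 57 mm.

Request:
drive_tool([
  [0,0,4],
  [0,0,10],
  [0,0,16],
  [0,0,22],
  [0,0,28],
  [0,0,34],
  [0,0,40],
  [0,0,46],
  [0,0,52],
  [0,0,56],
  [0,0,57.5],
  [0,0,57.5],
], yaw=[0,0,0,0,0,0,0,0,0,0,0,0], grip=[0,0,0,0,0,0,0,0,0,0,0,0])

```text
time: 20.0
tool_pos: [0.6052, 0.0936, 0.2231]
eef_rot: [-180.0, -0.0, 167.4]
ft_force: [0.9, -0.3, -0.3]
gripper_width: 0.0131
```

Request:
drive_tool([
  [0,0,0],
  [0,0,0],
  [0,0,0],
  [0,0,0],
  [0,0,0],
], yaw=[0,0,0,0,0], grip=[0,0,0,0,0])

```text
time: 20.5
tool_pos: [0.6053, 0.0936, 0.2234]
eef_rot: [-180.0, 0.0, 167.4]
ft_force: [0.1, -0.5, -0.3]
gripper_width: 0.0129
```

```bash
python3 ab.py 12 .145 .195; python3 - <<'E'
from h import *
T=status.observe()['tool_pos']
for f in('scene12','wrist12'):
    W=cloud(load(f)).reshape(-1,3); m=(np.hypot(*(W[:,:2]-T[:2]).T)<.012)&(W[:,2]>.064)&(W[:,2]<.11); print(f,np.sort(W[m,2])[:8].round(4))
    W=W[np.isfinite(W).all(1)]; d=np.hypot(*(W[:,:2]-[.604,.0953]).T); k=(d<.1)&(W[:,2]>.041)&(W[:,2]<.068); print(' lump pts',k.sum(),W[k,2].max() if k.any() else '')
c=np.array([.4686,-.2248]); trayplane(load('wrist12'),c); trayplane(load('scene12'),c)
s=load('scene12');w=load('wrist12')
o=np.hstack([cv2.resize(w['pixels'][40:280,180:440],(400,369)),cv2.resize(s['pixels'][100:300,220:420],(400,369),interpolation=2)])
cv2.imwrite('pics/v12.png',o[:,:,::-1])
E
```

```text
t 20.5 pos [0.6053 0.0936 0.2234] rot [-1.8000e+02  1.0000e-02  1.6735e+02] w 0.0129 f [ 0.1 -0.5 -0.3]
offset [1.6 1.4 3.3] yaw -0.2
[ 18.4  30.2 -45.4  92.4  22.9  67.1  45.1]
scene rim 624 [0.605 0.096]
  n 6 0.145 0.195 slope deg [ 0.29 -1.16] foot rel [-0.4  2.2] waist rel [-0.1  1.1]
top rim 161 [0.6038 0.0948]
wrist rim 6713 [0.6037 0.0937]
  n 6 0.145 0.195 slope deg [0.61 2.01] foot rel [-1.  -3.1] waist rel [-0.4 -1.2]
scene12 [0.0739 0.0746 0.075  0.0755 0.0765 0.0774 0.0777 0.079 ]
 lump pts 1036 0.06798702847214722
wrist12 [0.0808 0.0814 0.083  0.0838 0.085  0.0853 0.0865 0.0865]
 lump pts 10529 0.06799680616938308
near [None, None, None, None, None, None, None, np.float64(10.0), np.float64(34.0), np.float64(34.0)]
far [None, None, None, None, None, np.float64(5.0), np.float64(21.0), np.float64(34.0), np.float64(34.0), np.float64(34.0)]
near [np.float64(35.0), np.float64(34.0), np.float64(35.0), np.float64(35.0), np.float64(35.0), np.float64(34.0), np.float64(35.0), np.float64(35.0), np.float64(35.0), np.float64(35.0)]
far [np.float64(34.0), np.float64(34.0), np.float64(35.0), np.float64(35.0), np.float64(34.0), np.float64(34.0), np.float64(33.0), np.float64(33.0), np.float64(34.0), np.float64(34.0)]
```

View pics/v12.png

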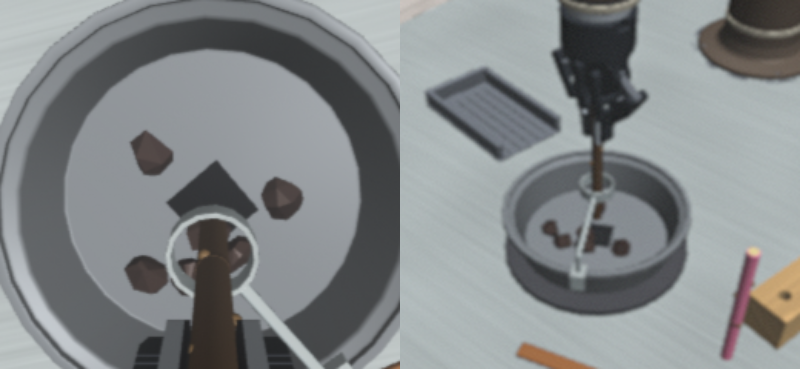

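```bash
python3 - <<'E'
from h import *
for f in('wrist9','scene9'):
    W=cloud(load(f)).reshape(-1,3); W=W[np.isfinite(W).all(1)]; d=np.hypot(*(W[:,:2]-[.604,.0953]).T)
    for r in(.02,.07): k=(d<r)&(W[:,2]<.1)&(W[:,2]>.03); print(f,r,k.sum(),np.percentile(W[k,2],[50,99,100]).round(4) if k.any() else '')
to(.604,.0953,.22)
workorder.close_job()
E
```

```text
wrist9 0.02 744 [0.0358 0.0524 0.0534]
wrist9 0.07 9412 [0.035  0.0525 0.0553]
scene9 0.02 111 [0.0364 0.0522 0.0538]
scene9 0.07 1594 [0.0358 0.0528 0.0548]
t 20.65 pos [0.6053 0.0936 0.2233] rot [-180.      0.    167.35] w 0.0132 f [ 0.1  0.2 -0.7]
offset [1.6 1.4 3.3] yaw 0
the job is handed in; nothing more can be done
```

The job is handed in at about 20.7 s: the lumps are in the pot, the tray is back flat on the bench, and the cutting is held in the ring. No verdict was reported.

**How it was done:** The tool cannot tilt, so I gripped the tray's near long wall beside its closed end. I rested its mouth on the pot's rim and relaxed the jaws slightly, so that lifting pivoted the tray to about 33°. All six lumps slid into the pot, and I set the tray down close to where it was. I then gripped the brown cutting near its top, centred it above the ring from two cameras, and lowered it.

**Last checks:**
- **Lumps:** I counted all six in the pot in the wrist picture taken before the cutting was gripped. Their tops are at most 55 mm above the bench, against about 72 mm for the cutting's foot.
- **Tray:** its wall tops read 33–35 mm all along, so it lies flat.
- **Cutting:** the foot is estimated 20 mm below the rim from the tool height; depth readings suggest 18 mm or so.
- **Centring:** within about 0.5 mm above the ring and halfway down. In the final pose the two cameras disagree: the scene view puts the waist +1.1 mm off, the wrist view -1.2 mm. Both are well inside the 6 mm allowed. I put this down to the short visible length of stick.
- **Upright:** lean measured 0.3° or less above the ring, with no unusual wrist force while lowering. In the final pose the same short-length fits read 1.2° and 2.1°.
- **Not measured:** I did not check the pliers, spatula or dibber for movement. I never reached for any of them.

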